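# Make up two part sets on assembly stands

## Robot

A 6-joint arm with a two-finger parallel gripper is mounted at the origin on a cart in front of the work surface, level with it; the furniture and walls round the work are solid. World frame = base frame: x ahead of the robot, y to its left, z up, the work surface at z = 0. Lengths are in m, angles in rad, forces in N, time in s.
With the tool pointing down it reaches from about 0.35 to 0.8 m from the base axis. Payload 7.3 kg.
Tool frame: the origin (TCP) lies midway between the tips of the shut fingers; the grasp point (between the pads) lies 19 mm behind it; z points along the fingers, y is the line along which they close (so a half turn about z gives the same grasp; the last joint's range is limited). The gripper opens to 85 mm and grips with 20 to 120 N. Pads are 22 mm wide; open, the fingers measure 114 mm over their backs; the gripper's body (76 mm by 85 mm) begins 54 mm behind the grasp point. The pads swing forward as they close: fully open they stand 13 mm farther back than shut.
Start: joints at [-1.298, 0.342, 1.524, -0, 1.275, -0.146], TCP at [0.214, -0.48, 0.231] pointing down, gripper open.
Joint ranges: [-2.53, 2.53], [-0.77, 2.02], [0.04, 2.7], [-1, 4.14], [0.28, 2.66], [-3.11, 3.11]. Speed limits (rad/s): [2.57, 2.57, 3.14, 3.14, 3.14, 3.14].

## Interface

Orientations are given as a unit quaternion [w, x, y, z].
In Python, from plant import robot gives the robot as it stands. The module is installed in compiled form; this text tells all that it offers.
- The arm moves only by the tool servo_tool, never from a script. Its argument "rows" is a list of rows, each a list of 5 numbers: the shift along the tool's x, y, z in m, then the turn about the tool's z in degrees, then the opening, from 0 (shut) to 1 (fully open). In form: [[x, y, z, roll, hand], ...]. A call has 1 to 10 rows; each row is the pose to reach, as a shift and turn from the pose commanded when the call began, along the tool's axes at that moment; what a row does not reach only later rows make up. A row lasts 1/12 s, in which the tool goes at most 41.7 mm and 7.16 degrees, less where a joint would pass 70% of its speed; a pose out of reach is approached as far as the arm can. A call with a gripper value outside its range is refused whole. The fingers move at their own pace and stop on an object; "force" is the grip in N (left out, the last holds). Time passes only in rows, so rows that repeat a pose let the fingers close. It gives the time, the measured TCP pose, the force, the opening and the grip force at its end, in the units of the state.
- robot.get_obs(): the state, without advancing time (a new reading comes with each control period).
- robot.camera(name): name is "side" or "top"; returns a dict with "img" (420x560x3 uint8, red, green, blue), "K" (3x3 intrinsics, pixels), "R" (3x3) and "t" (3): a world point X has camera coordinates R X + t. Camera axes: x right, y down, z forward; pixel columns grow to the right and rows downward; lengths in m; the calibration is good to about 2 mm. A picture is of the moment at which its call begins. There is no depth.
- robot.finish_job(): hands the job in; it is judged then, once.
Trained networks look in a picture, given as the dict that the camera call returned (one of the last four; its "shot" number tells which), for a name from the list of things; names that differ only in an ending like _2 or _b are one class to them, and where a whole thing is asked for, a point or a joint stands for the part that bears it (a point fixed in the world has none). Each returns a list of dicts, best first, with "score" (0 to 1); they miss things now and then, are a little off and sometimes report something else, mostly with a low value. They report only what shows in the picture. A call takes as long as a camera call. They do not tell look-alikes from the thing itself.
- robot.find_in(query, picture): "location" ([row, column] in pixels, amid what is visible of it).
- robot.trace(query, picture): "pixels" (420x560 bool, what is visible of it) and "location" ([row, column] in pixels, amid what is visible of it).
The state is a dict: "clock": time; "joint_positions": joint angles; "qd": joint speeds; "joint_efforts": joint torques, N m; "ee_pos": TCP position; "tool_rot": TCP orientation; "force": force on the tool from outside, world axes, zero at the start; "torque": the same for the moment, N m; "finger_gap": opening from 0.0 (shut) to 1.0 (fully open); "grip_force": force on a finger pad.
Only numpy, scipy, OpenCV 4.12 (cv2) and the standard library are available. Lean on these libraries where they do the work, as an engineer would, in place of code of your own. Each camera call takes 0.05 s, during which the arm holds its last target. There are 200 camera calls.

## Task

Make up the two part sets on the assembly stands: on the round blue stand the ball bearing at the bottom and the dark shaft collar on top of it; on the square red stand the plain steel ring at the bottom and the brass bush, flange down as it stands now, on top of it. Each part goes over the post and must sit flat, fully down. Leave the oil bottle, the grease tin and the vee block standing where they are.

Things in the scene. Friction and masses are not known exactly. Their poses are not given: they have to be found in the camera images.
- blue_stand: assembly stand with a round blue base 72 mm in diameter, fixed. On the base plate (10 mm thick) a dark steel boss, 32 mm in diameter, its flat top 24 mm above the bench, carries the parts; from its centre a bright steel post 17 mm in diameter rises, straight up to 53 mm above the bench, then tapering to a nose 6 mm wide at 66 mm. Origin: centre of the underside, z up.
- red_stand: assembly stand with a square red base 64 x 64 mm, fixed. On the base plate (10 mm thick) a dark steel boss, 32 mm in diameter, its flat top 24 mm above the bench, carries the parts; from its centre a bright steel post 14 mm in diameter rises, straight up to 53 mm above the bench, then tapering to a nose 6 mm wide at 66 mm. Origin: centre of the underside, z up.
- bearing: ball bearing lying flat on the bench: bright steel rings with a black seal between, 52 mm in diameter, 15 mm high, through-bore 25 mm. Origin: centre of the underside, z up.
- shaft_collar: dark grey shaft collar lying flat: 42 mm in diameter (a set screw stands out 1 mm at one side), 14 mm high, through-bore 25 mm. Origin: centre of the underside, z up.
- steel_ring: plain bright steel spacer ring lying flat: 38 mm in diameter, 13 mm high, through-bore 28 mm. Origin: centre of the underside, z up.
- bush_brass: flanged brass bush standing on its flange: flange 40 mm in diameter and 4 mm high, body above it about 30 mm in diameter, 28 mm high overall, through-bore 19 mm. Origin: centre of the underside, z up.
- oil_bottle: bystander: small white oiler bottle with a red nozzle, 40 mm in diameter, 105 mm high, stands loose. Origin: centre of the underside, z up.
- grease_tin: bystander: flat round tin, yellow lid and blue side, 67 mm in diameter, 32 mm high, loose. Origin: centre of the underside, z up.
- vee_block: bystander: dark steel vee block, 43 (x) x 57 (y) x 46 mm high, loose. Origin: centre of the underside, z up.
Things that resemble listed ones, but are neither listed nor needed, are in the scene too. What is shaped like the shaft_collar but green is not meant.

How it is judged:
At the end, for the whole second after the job is handed in: Blue stand: bearing on the boss (underside 24 mm above the bench), collar on the bearing (39 mm). Red stand: ring on the boss (24 mm), bush flange down on the ring (37 mm). Heights within 4 mm, centres within 9 mm of the stand's axis, tilt under 0.12 rad, at rest (under 10 mm/s) (horizontal distance between each of bearing, shaft_collar and blue_stand below 0.009 m and z of bearing in the frame of blue_stand between 0.02 and 0.028 m and angle between each of bearing, shaft_collar, steel_ring, bush_brass's own z axis and vertical below 0.12 rad and linear speed of each of bearing, shaft_collar, steel_ring, bush_brass below 0.01 m/s and z of shaft_collar in the frame of blue_stand between 0.035 and 0.043 m and horizontal distance between each of steel_ring, bush_brass and red_stand below 0.009 m and z of steel_ring in the frame of red_stand between 0.02 and 0.028 m and z of bush_brass in the frame of red_stand between 0.033 and 0.041 m); the robot touches nothing.
It fails at once if the oil bottle is shifted by more than 30 mm or tipped over (distance of oil_bottle from where it was at the start of the episode above 0.03 m or angle between oil_bottle's own z axis and vertical above 0.5 rad).
It fails at once if the grease tin is shifted by more than 30 mm or tipped over (distance of grease_tin from where it was at the start of the episode above 0.03 m or angle between grease_tin's own z axis and vertical above 0.5 rad).
It fails at once if the vee block is shifted by more than 30 mm or tipped over (distance of vee_block from where it was at the start of the episode above 0.03 m or angle between vee_block's own z axis and vertical above 0.5 rad).
It also fails if it takes over 104 s, if anything falls off the work surface, if the arm or the gripper's body presses on something with over 40 N, if the wrist force passes 120 N, or if a joint passes its speed limit or range.

## Working session

There is one attempt and no reset: what is moved stays moved. The work goes in short steps, Python scripts to look and compute and a tool call to move; the robot and the scene stay as the last step left them, time stands still between calls to the robot, and variables do not carry over. Pictures are saved under pics/ and viewed, at most 14 in all, crops included, and the job is handed in when it is done.

Besides the shell and the picture viewer there is one more tool, called after "Request:" in YAML: its name, and indented under it one key for each argument. servo_tool: Moves the arm, as the interface text tells. Its arguments: {"type":"object","properties":{"rows":{"type":"array","items":{"type":"array","items":{"type":"number"}}},"force":{"type":"number"}},"required":["rows"]}

```bash
mkdir -p pics
cat > h.py <<'E'
import numpy as np, cv2
from plant import robot
def proj(c,X):
    p=c["K"]@(c["R"]@np.asarray(X,float)+c["t"]); return p[:2]/p[2]
def back(c,rc,z):
    r,col=rc
    d=c["R"].T@np.linalg.inv(c["K"])@np.array([col,r,1.]); o=-c["R"].T@c["t"]
    return o+d*(z-o[2])/d[2]
def save(n,im): cv2.imwrite("pics/"+n+".png",np.ascontiguousarray(im[:,:,::-1]))
E
python3 - <<'E'
from h import *
np.set_printoptions(precision=4,suppress=True)
H=dict(blue_stand=.024,red_stand=.024,bearing=.015,shaft_collar=.014,steel_ring=.013,bush_brass=.028,oil_bottle=.05,grease_tin=.032,vee_block=.046)
for n in("top","side"):
    c=robot.camera(n); save(n+"0",c["img"]); print(n,-c["R"].T@c["t"])
    for k,h in H.items():
        for f in robot.find_in(k,c)[:3]:
            print(k,round(f["score"],2),np.round(f["location"]),back(c,f["location"],h/2)[:2])
o=robot.get_obs(); print(o["clock"],o["ee_pos"],o["tool_rot"],o["finger_gap"],o["force"])
E
```

```text
top [0.4155 0.0523 0.967 ]
blue_stand 0.81 [242. 394.] [ 0.4372 -0.263 ]
red_stand 0.63 [156. 383.] [ 0.648  -0.2433]
bearing 0.68 [244. 281.] [0.4319 0.0107]
shaft_collar 0.72 [185. 227.] [0.5762 0.1406]
shaft_collar 0.63 [204. 180.] [0.5298 0.2547]
shaft_collar 0.57 [220. 223.] [0.4902 0.151 ]
steel_ring 0.62 [163. 290.] [ 0.6308 -0.0123]
bush_brass 0.72 [203. 296.] [ 0.5312 -0.0264]
oil_bottle 0.74 [239. 171.] [0.4433 0.2683]
grease_tin 0.61 [153. 178.] [0.6519 0.2604]
vee_block 0.6 [195. 397.] [ 0.5499 -0.2704]
side [0.0884 0.6608 0.6431]
blue_stand 0.93 [186. 374.] [ 0.4286 -0.251 ]
red_stand 0.79 [166. 311.] [ 0.6336 -0.2254]
bearing 0.79 [233. 326.] [0.4293 0.0111]
shaft_collar 0.78 [252. 273.] [0.4934 0.1461]
shaft_collar 0.71 [233. 250.] [0.5808 0.1289]
shaft_collar 0.66 [265. 233.] [0.539  0.2347]
steel_ring 0.26 [237. 326.] [0.4229 0.0213]
bush_brass 0.49 [207. 300.] [ 0.5385 -0.0308]
oil_bottle 0.78 [284. 257.] [0.448  0.2565]
oil_bottle 0.2 [237. 326.] [0.4122 0.0414]
grease_tin 0.78 [246. 191.] [0.6502 0.2589]
vee_block 0.78 [169. 341.] [ 0.5438 -0.2555]
1.0 [ 0.2135 -0.4797  0.2313] [0.0001 0.9782 0.2079 0.    ] 0.9999971601352349 [ 0.0483 -0.814   0.4682]
```

View pics/top0.png

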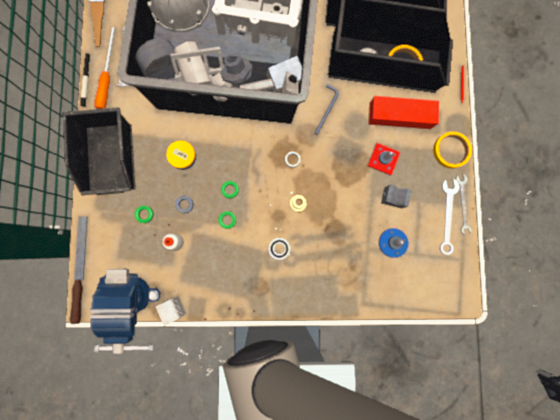

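Run:
```python
from h import *
a=cv2.imread("pics/top0.png"); b=cv2.imread("pics/side0.png")
A=cv2.resize(a[130:260,150:320],None,fx=4.4,fy=4.4,interpolation=cv2.INTER_CUBIC)
cv2.imwrite("pics/crop0.png",A)
B=cv2.resize(b[130:310,170:410],None,fx=3.3,fy=3.3,interpolation=cv2.INTER_CUBIC)
cv2.imwrite("pics/crop1.png",B)
```

```text
(no output)
```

View pics/crop0.png

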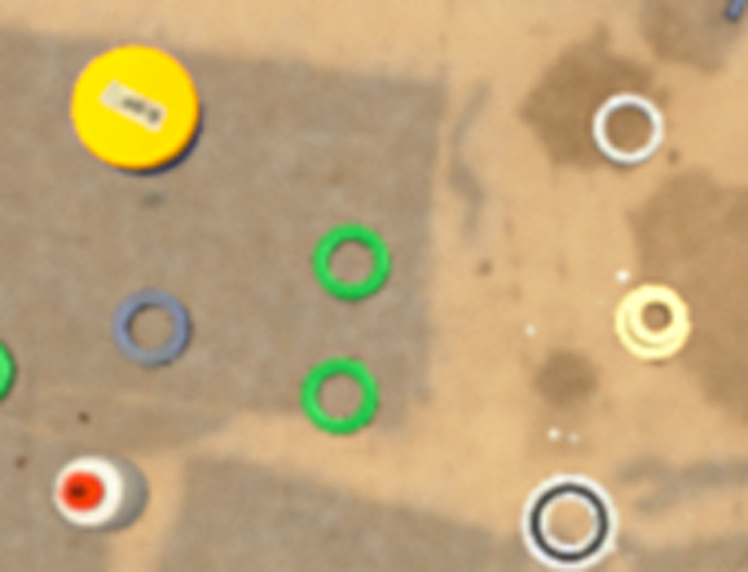

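View pics/crop1.png

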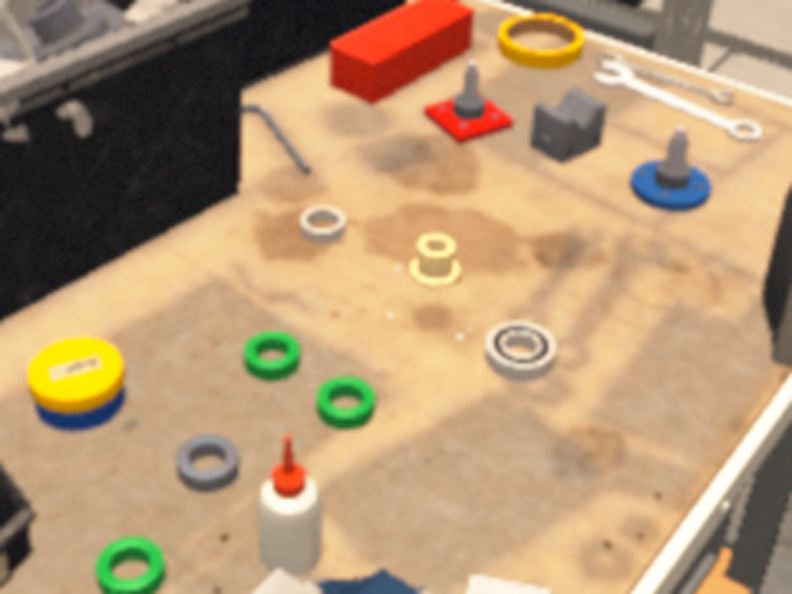

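The top view shows the collar candidates: a dark grey ring at (204,185) and three green ones at (189,230), (219,227) and (214,144), as (row, col). Only the grey ring fits the description, and the enlarged crop confirms it. The bearing is at (248,279), the steel ring at (159,293), the bush at (203,299), the red stand at (158,384) and the blue stand at (242,394). The yellow ring at right (149,453) is not one of the listed things.

```bash
cat >> h.py <<'E'
from scipy.optimize import least_squares
def disc(r,z): 
    a=np.linspace(0,2*np.pi,60); return np.c_[r*np.cos(a),r*np.sin(a),0*a+z]
post=[disc(.003,.066)]
def sq(): return np.array([[s*.032*t,.032*u,z] for s in(1,) for t in(-1,1) for u in(-1,1) for z in(0,.01)])
M=dict(blue_stand=np.vstack([disc(.036,0),disc(.036,.01),disc(.016,.024),disc(.0085,.053)]+post),
 red_stand=np.vstack([sq()@np.array([[np.cos(.35),np.sin(.35),0],[-np.sin(.35),np.cos(.35),0],[0,0,1]]),disc(.016,.024),disc(.007,.053)]+post),
 bearing=np.vstack([disc(.026,0),disc(.026,.015)]),shaft_collar=np.vstack([disc(.021,0),disc(.021,.014)]),
 steel_ring=np.vstack([disc(.019,0),disc(.019,.013)]),bush_brass=np.vstack([disc(.02,0),disc(.02,.004),disc(.015,.028)]))
def hc(p):
    m=cv2.moments(cv2.convexHull(np.float32(p))); return np.array([m["m10"],m["m01"]])/m["m00"],m["m00"]
def locate(k,c,z=0,near=None):
    """base centre (x,y) by matching hull centroids of the traced mask and the model"""
    out=[]
    for f in robot.trace(k,c)[:4]:
        m=f["pixels"].astype(np.uint8); n,l,s,_=cv2.connectedComponentsWithStats(m)
        if n<2: continue
        m=l==1+np.argmax(s[1:,4]); ys,xs=np.nonzero(m); t,A=hc(np.c_[xs,ys])
        g=lambda q: hc([proj(c,X+[q[0],q[1],z]) for X in M[k]])
        q=least_squares(lambda q:g(q)[0]-t,back(c,t[::-1],z+.01)[:2],diff_step=1e-3).x
        out.append((k,round(f["score"],2),np.round(t),np.round(q,4),"area/model %.2f"%(A/g(q)[1]),np.round(c["img"][m].mean(0))))
    return out
E
python3 - <<'E'
from h import *
for n in("top","side"):
    c=robot.camera(n); print(n)
    for k in M:
        for o in locate(k,c): print(*o)
E
```

```text
top
blue_stand 0.88 [393. 243.] [ 0.4352 -0.2607] area/model 0.97 [ 75. 112. 162.]
red_stand 0.78 [384. 159.] [ 0.6427 -0.246 ] area/model 0.94 [205.  62.  55.]
bearing 0.86 [278. 248.] [0.4222 0.0171] area/model 0.96 [183. 178. 165.]
shaft_collar 0.74 [229. 189.] [0.5664 0.1357] area/model 0.96 [ 85. 180.  88.]
shaft_collar 0.61 [226. 219.] [0.4924 0.1419] area/model 1.08 [100. 178.  93.]
shaft_collar 0.55 [143. 214.] [0.5048 0.3408] area/model 0.98 [ 82. 175.  85.]
shaft_collar 0.52 [184. 204.] [0.5287 0.2449] area/model 0.89 [134. 133. 138.]
steel_ring 0.46 [293. 160.] [ 0.6395 -0.0207] area/model 0.53 [209. 204. 187.]
bush_brass 0.74 [181. 155.] [0.6505 0.2548] area/model 2.83 [237. 211.  28.]
bush_brass 0.62 [298. 202.] [ 0.5339 -0.0305] area/model 0.90 [244. 234. 168.]
side
blue_stand 0.88 [373. 183.] [ 0.4378 -0.2612] area/model 0.89 [ 96. 111. 139.]
red_stand 0.68 [311. 162.] [ 0.6455 -0.2423] area/model 0.94 [193.  77.  64.]
bearing 0.89 [327. 236.] [0.4241 0.017 ] area/model 0.84 [192. 173. 152.]
shaft_collar 0.81 [232. 270.] [0.53   0.2466] area/model 0.86 [136. 127. 123.]
shaft_collar 0.63 [208. 302.] [0.5061 0.3421] area/model 0.87 [ 68. 172.  77.]
shaft_collar 0.62 [273. 252.] [0.4926 0.1447] area/model 0.78 [ 64. 164.  73.]
steel_ring 0.58 [267. 197.] [ 0.6432 -0.0161] area/model 0.86 [197. 173. 147.]
bush_brass 0.48 [301. 209.] [ 0.5338 -0.028 ] area/model 0.90 [230. 203. 138.]
```

Request:
servo_tool:
  rows:
    - [0.03, -0.028, 0, 6, 1]
    - [0.06, -0.056, 0, 12, 1]
    - [0.09, -0.084, 0, 18, 1]
    - [0.12, -0.112, 0, 24, 1]
    - [0.145, -0.136, 0, 24, 1]
    - [0.17, -0.16, 0, 24, 0.85]
    - [0.195, -0.183, 0, 24, 0.85]
    - [0.2, -0.187, 0, 24, 0.85]
    - [0.2, -0.187, 0, 24, 0.85]
  force: 40

```text
clock: 2.45
ee_pos: [0.3208, -0.2259, 0.2316]
tool_rot: [0.0, 1.0, 0.002, 0.0]
force: [0.6, -0.3, 0.1]
finger_gap: 0.854
grip_force: 0.0
```

Request:
servo_tool:
  rows:
    - [0.015, -0.035, 0.01, 0, 0.85]
    - [0.03, -0.07, 0.03, 0, 0.85]
    - [0.045, -0.105, 0.05, 0, 0.85]
    - [0.06, -0.14, 0.07, 0, 0.85]
    - [0.075, -0.175, 0.09, 0, 0.85]
    - [0.09, -0.21, 0.11, 0, 0.85]
    - [0.1, -0.238, 0.13, 0, 0.85]
    - [0.102, -0.243, 0.15, 0, 0.85]
    - [0.102, -0.243, 0.16, 0, 0.85]
    - [0.102, -0.243, 0.16, 0, 0.85]

```text
clock: 3.28
ee_pos: [0.4215, 0.0153, 0.0691]
tool_rot: [-0.0, 1.0, 0.0, -0.002]
force: [-1.0, -0.9, -0.7]
finger_gap: 0.848
grip_force: 0.0
```

Request:
servo_tool:
  rows:
    - [0.001, -0.001, 0.025, 0, 0.85]
    - [0.001, -0.001, 0.045, 0, 0.85]
    - [0.001, -0.001, 0.058, 0, 0.85]
    - [0.001, -0.001, 0.066, 0, 0.85]
    - [0.001, -0.001, 0.066, 0, 0.85]
    - [0.001, -0.001, 0.066, 0, 0.3]
    - [0.001, -0.001, 0.066, 0, 0.3]
    - [0.001, -0.001, 0.066, 0, 0.3]
    - [0.001, -0.001, 0.066, 0, 0.3]
    - [0.001, -0.001, 0.066, 0, 0.3]

```text
clock: 4.12
ee_pos: [0.4241, 0.016, 0.0068]
tool_rot: [0.0, 1.0, 0.0, 0.001]
force: [-1.7, -2.5, 6.4]
finger_gap: 0.58
grip_force: 40.2
```

Request:
servo_tool:
  rows:
    - [0, 0, 0, 0, 0.3]
    - [0, 0, -0.01, 0, 0.3]
    - [0, 0, -0.03, 0, 0.3]
    - [0, 0, -0.06, 0, 0.3]
    - [0, 0, -0.09, 0, 0.3]
    - [0, 0, -0.11, 0, 0.3]
    - [0, 0, -0.11, 0, 0.3]
    - [0, 0, -0.11, 0, 0.3]

```text
clock: 4.78
ee_pos: [0.424, 0.0163, 0.1167]
tool_rot: [0.0, 1.0, -0.0, 0.002]
force: [-0.4, 0.3, -0.4]
finger_gap: 0.577
grip_force: 41.8
```

Run:
```python
from h import *
c=robot.camera("side"); o=robot.get_obs(); print(o["ee_pos"],o["force"],o["finger_gap"],o["grip_force"])
cv=proj(c,o["ee_pos"]).astype(int); print(cv)
x,y=cv; save("g1",cv2.resize(c["img"][y-70:y+50,x-80:x+80],None,fx=4,fy=4,interpolation=cv2.INTER_CUBIC))
```

```text
[0.42310303 0.01646162 0.1155672 ] [ 0.57216704 -0.98420095 -1.59485088] 0.5758720916785013 41.83670835569501
[331 200]
```

View pics/g1.png

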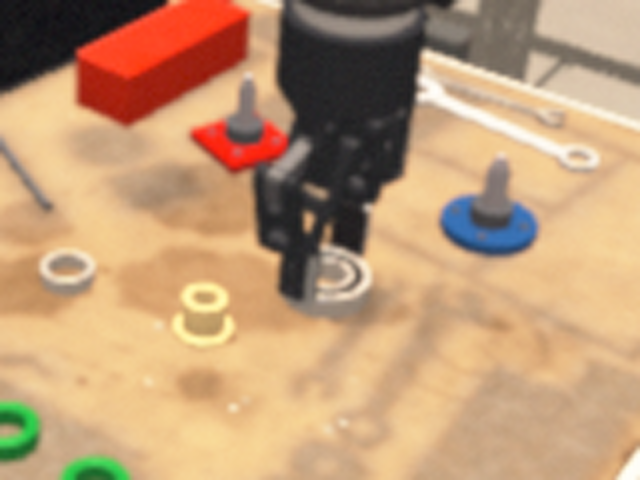

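Request:
servo_tool:
  rows:
    - [0.003, 0.03, 0, 0, 0.3]
    - [0.006, 0.065, 0, 0, 0.3]
    - [0.009, 0.1, 0, 0, 0.3]
    - [0.0125, 0.135, 0, 0, 0.3]
    - [0.0125, 0.17, 0, 0, 0.3]
    - [0.0125, 0.205, 0, 0, 0.3]
    - [0.0125, 0.24, 0, 0, 0.3]
    - [0.0125, 0.265, 0, 0, 0.3]
    - [0.0125, 0.277, 0, 0, 0.3]
    - [0.0125, 0.277, 0, 0, 0.3]

```text
clock: 5.67
ee_pos: [0.435, -0.2624, 0.1138]
tool_rot: [-0.0, 1.0, -0.002, -0.001]
force: [0.5, 0.7, -0.9]
finger_gap: 0.575
grip_force: 41.9
```

Request:
servo_tool:
  rows:
    - [0, 0, 0, 0, 0.3]
    - [0, 0, 0.015, 0, 0.3]
    - [0, 0, 0.03, 0, 0.3]
    - [0, 0, 0.04, 0, 0.3]
    - [0, 0, 0.04, 0, 0.3]

```text
clock: 6.08
ee_pos: [0.4345, -0.258, 0.0731]
tool_rot: [-0.002, 1.0, 0.001, -0.002]
force: [-0.4, 0.1, -0.7]
finger_gap: 0.579
grip_force: 41.9
```

Run:
```python
from h import *
c=robot.camera("top"); o=robot.get_obs(); print(o["ee_pos"],o["force"],o["finger_gap"],o["grip_force"])
x,y=proj(c,o["ee_pos"]).astype(int)
d=robot.camera("side");u,v=proj(d,o["ee_pos"]).astype(int)
f=lambda im,x,y:cv2.resize(im[y-45:y+45,x-45:x+45],None,fx=4.4,fy=4.4,interpolation=cv2.INTER_CUBIC)
save("g2",np.hstack([f(c["img"],x,y),f(d["img"],u,v)]))
for q in (c,d): print(locate("bearing",q,.068))
```

```text
[ 0.43510402 -0.25874349  0.07428558] [-0.3995477   0.25991468 -1.10128958] 0.5765139263828523 41.92447118461132
[('bearing', 0.39, array([400., 251.]), array([ 0.4149, -0.2546]), 'area/model 0.15', array([171., 168., 158.]))]
[('bearing', 0.67, array([380., 167.]), array([ 0.4246, -0.2587]), 'area/model 0.40', array([181., 162., 145.]))]
```

View pics/g2.png

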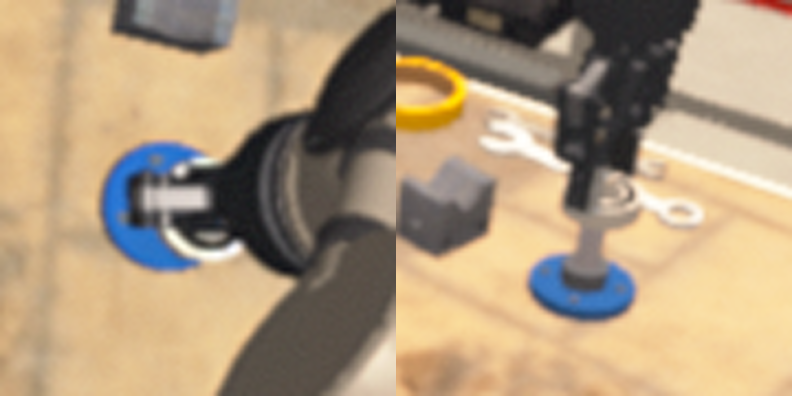

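Request:
servo_tool:
  rows:
    - [0, 0, 0.01, 0, 0.3]
    - [0, 0, 0.02, 0, 0.3]
    - [0, 0, 0.028, 0, 0.3]
    - [0, 0, 0.034, 0, 0.3]
    - [0, 0, 0.039, 0, 0.3]
    - [0, 0, 0.042, 0, 0.3]
    - [0, 0, 0.044, 0, 0.3]
    - [0, 0, 0.044, 0, 0.3]

```text
clock: 6.95
ee_pos: [0.4357, -0.2605, 0.0311]
tool_rot: [-0.0, 1.0, -0.0, -0.0]
force: [0.0, 0.3, -1.8]
finger_gap: 0.574
grip_force: 41.9
```

Request:
servo_tool:
  rows:
    - [0, 0, 0.001, 0, 0.3]
    - [0, 0, 0.002, 0, 0.3]
    - [0, 0, 0.002, 0, 0.3]

```text
clock: 7.2
ee_pos: [0.4359, -0.2607, 0.0307]
tool_rot: [0.0, 1.0, 0.0, 0.0]
force: [-3.9, 2.0, 10.6]
finger_gap: 0.573
grip_force: 43.3
```

Contact with the boss. Release, rise and look.

Request:
servo_tool:
  rows:
    - [0, 0, 0, 0, 0.65]
    - [0, 0, 0, 0, 0.72]
    - [0, 0, 0, 0, 0.75]
    - [0, 0, -0.02, 0, 0.75]
    - [0, 0, -0.055, 0, 0.75]
    - [0, 0, -0.095, 0, 0.75]
    - [0, -0.035, -0.13, 0, 0.75]
    - [0, -0.075, -0.13, 0, 0.75]
    - [0.02, -0.115, -0.13, 0, 0.75]
    - [0.03, -0.125, -0.13, 0, 0.75]

```text
clock: 8.03
ee_pos: [0.4658, -0.1321, 0.1604]
tool_rot: [-0.0, 1.0, 0.0, 0.001]
force: [0.5, 0.0, -0.7]
finger_gap: 0.75
grip_force: 0.0
```

Run:
```python
from h import *
c=robot.camera("top"); d=robot.camera("side"); o=robot.get_obs(); print(o["ee_pos"],o["clock"])
for q in (c,d): print(locate("bearing",q,.024)); print(locate("steel_ring",q)); print(locate("shaft_collar",q)[0:4])
```

```text
[ 0.46702624 -0.13296309  0.15972341] 8.1333
[('bearing', 0.74, array([396., 248.]), array([ 0.4219, -0.2604]), 'area/model 0.35', array([175., 171., 162.]))]
[]
[('shaft_collar', 0.62, array([229., 189.]), array([0.5656, 0.1356]), 'area/model 0.83', array([ 71., 194.,  87.])), ('shaft_collar', 0.57, array([227., 220.]), array([0.491 , 0.1415]), 'area/model 0.90', array([ 74., 197.,  88.])), ('shaft_collar', 0.55, array([183., 204.]), array([0.5292, 0.2458]), 'area/model 0.84', array([140., 140., 147.])), ('shaft_collar', 0.5, array([143., 214.]), array([0.5043, 0.3409]), 'area/model 0.81', array([ 66., 190.,  84.]))]
[('bearing', 0.64, array([374., 178.]), array([ 0.4363, -0.2607]), 'area/model 0.79', array([190., 171., 154.]))]
[]
[('shaft_collar', 0.64, array([232., 270.]), array([0.5294, 0.2469]), 'area/model 0.76', array([143., 135., 132.])), ('shaft_collar', 0.57, array([209., 302.]), array([0.5055, 0.3416]), 'area/model 1.03', array([ 90., 180.,  88.])), ('shaft_collar', 0.45, array([251., 237.]), array([0.5675, 0.1374]), 'area/model 0.93', array([ 84., 172.,  83.]))]
```

Request:
servo_tool:
  rows:
    - [0.01, -0.035, 0, 0, 0.75]
    - [0.02, -0.075, 0, 0, 0.75]
    - [0.03, -0.115, 0, 0, 0.75]
    - [0.04, -0.155, 0, 0, 0.75]
    - [0.05, -0.195, 0, 0, 0.75]
    - [0.063, -0.235, 0, 0, 0.75]
    - [0.063, -0.275, 0, 0, 0.75]
    - [0.063, -0.315, 0, 0, 0.75]
    - [0.063, -0.35, 0, 0, 0.75]
    - [0.063, -0.377, 0, 0, 0.75]

```text
clock: 9.27
ee_pos: [0.5286, 0.2434, 0.1589]
tool_rot: [-0.0, 1.0, -0.0, -0.0]
force: [0.7, 0.2, -0.5]
finger_gap: 0.749
grip_force: 0.0
```

Request:
servo_tool:
  rows:
    - [0, 0, 0.01, 0, 0.75]
    - [0, 0, 0.04, 0, 0.75]
    - [0, 0, 0.07, 0, 0.75]
    - [0, 0, 0.1, 0, 0.75]
    - [0, 0, 0.12, 0, 0.75]
    - [0, 0, 0.12, 0, 0.75]
    - [0, 0, 0.12, 0, 0.75]

```text
clock: 9.85
ee_pos: [0.5285, 0.2402, 0.0384]
tool_rot: [0.001, 1.0, -0.001, -0.001]
force: [-0.2, 1.0, 0.0]
finger_gap: 0.749
grip_force: 0.0
```

Run:
```python
from h import *
P=[]
for _ in range(4): P.append(robot.get_obs()["ee_pos"]); robot.camera("top")
print(np.round(P,4),np.mean(P,0))
```

```text
[[0.5285 0.2402 0.0384]
 [0.5295 0.2407 0.0398]
 [0.53   0.241  0.0406]
 [0.5301 0.2413 0.041 ]] [0.52950772 0.24079845 0.03996951]
```

Request:
servo_tool:
  rows:
    - [0, -0.003, 0.02, 0, 0.75]
    - [0, -0.003, 0.03, 0, 0.75]
    - [0, -0.003, 0.036, 0, 0.75]
    - [0, -0.003, 0.036, 0, 0.75]
    - [0, -0.003, 0.036, 0, 0.2]
    - [0, -0.003, 0.036, 0, 0.2]
    - [0, -0.003, 0.036, 0, 0.2]
    - [0, -0.003, 0.036, 0, 0.2]
    - [0, -0.003, 0.036, 0, 0.2]
    - [0, -0.003, 0.036, 0, 0.2]

```text
clock: 10.88
ee_pos: [0.5293, 0.2446, 0.0043]
tool_rot: [-0.0, 1.0, -0.0, 0.001]
force: [-1.4, -1.3, 6.1]
finger_gap: 0.47
grip_force: 40.7
```

Request:
servo_tool:
  rows:
    - [0, 0, 0, 0, 0.2]
    - [0, 0, -0.01, 0, 0.2]
    - [0, 0, -0.03, 0, 0.2]
    - [0, 0, -0.06, 0, 0.2]
    - [0, 0, -0.09, 0, 0.2]
    - [0, 0, -0.125, 0, 0.2]
    - [0, 0, -0.13, 0, 0.2]
    - [0, 0, -0.13, 0, 0.2]

```text
clock: 11.55
ee_pos: [0.5302, 0.245, 0.1365]
tool_rot: [-0.001, 1.0, -0.0, 0.003]
force: [1.2, 0.3, -1.3]
finger_gap: 0.471
grip_force: 40.7
```

Request:
servo_tool:
  rows:
    - [0, 0.02, 0, 0, 0.2]
    - [0, 0.055, 0, 0, 0.2]
    - [-0.01, 0.09, 0, 0, 0.2]
    - [-0.02, 0.125, 0, 0, 0.2]
    - [-0.03, 0.16, 0, 0, 0.2]
    - [-0.04, 0.195, 0, 0, 0.2]
    - [-0.05, 0.23, 0, 0, 0.2]
    - [-0.06, 0.265, 0, 0, 0.2]
    - [-0.07, 0.3, 0, 0, 0.2]
    - [-0.08, 0.335, 0, 0, 0.2]

```text
clock: 12.38
ee_pos: [0.4469, -0.0916, 0.132]
tool_rot: [-0.0, 1.0, 0.0, -0.001]
force: [1.6, -0.5, -1.3]
finger_gap: 0.473
grip_force: 40.8
```

Request:
servo_tool:
  rows:
    - [-0.005, 0.035, 0, 0, 0.2]
    - [-0.01, 0.07, 0, 0, 0.2]
    - [-0.014, 0.105, 0, 0, 0.2]
    - [-0.014, 0.14, 0, 0, 0.2]
    - [-0.014, 0.16, 0, 0, 0.2]
    - [-0.014, 0.171, 0, 0, 0.2]
    - [-0.014, 0.171, 0, 0, 0.2]
    - [-0.014, 0.171, 0.02, 0, 0.2]
    - [-0.014, 0.171, 0.04, 0, 0.2]
    - [-0.014, 0.171, 0.04, 0, 0.2]

```text
clock: 13.22
ee_pos: [0.4325, -0.2581, 0.0897]
tool_rot: [-0.003, 1.0, 0.0, -0.003]
force: [-0.6, -0.0, -1.2]
finger_gap: 0.468
grip_force: 40.9
```

Run:
```python
from h import *
c=robot.camera("side"); P=[]
for _ in range(4): P.append(robot.get_obs()["ee_pos"]); robot.camera("side")
print(np.round(P,4))
x,y=proj(c,P[-1]).astype(int)
save("g3",cv2.resize(c["img"][y-45:y+55,x-60:x+60],None,fx=5,fy=5,interpolation=cv2.INTER_CUBIC))
```

```text
[[ 0.4333 -0.2588  0.0914]
 [ 0.4343 -0.2597  0.0928]
 [ 0.4349 -0.2604  0.0937]
 [ 0.4353 -0.2609  0.0942]]
```

View pics/g3.png

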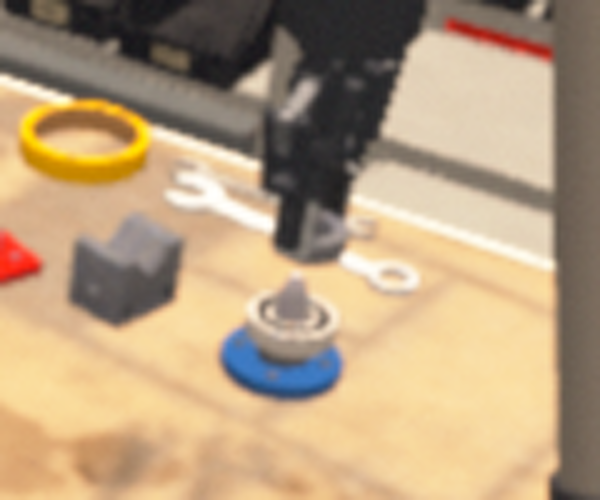

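The bearing sits flat on the blue stand's boss, and the collar is held level above the post. Lowering now.

Request:
servo_tool:
  rows:
    - [0.001, 0, 0.012, 0, 0.2]
    - [0.001, 0, 0.022, 0, 0.2]
    - [0.001, 0, 0.032, 0, 0.2]
    - [0.001, 0, 0.04, 0, 0.2]
    - [0.001, 0, 0.045, 0, 0.2]
    - [0.001, 0, 0.048, 0, 0.2]
    - [0.001, 0, 0.05, 0, 0.2]
    - [0.001, 0, 0.051, 0, 0.2]
    - [0.001, 0, 0.051, 0, 0.2]
    - [0.001, 0, 0.051, 0, 0.2]

```text
clock: 14.3
ee_pos: [0.4355, -0.2614, 0.0433]
tool_rot: [0.0, 1.0, -0.0, -0.0]
force: [-3.7, 1.6, 7.5]
finger_gap: 0.473
grip_force: 41.8
```

Contact. Release, rise, then on toward the ring.

Request:
servo_tool:
  rows:
    - [0, 0, 0, 0, 0.53]
    - [0, 0, 0, 0, 0.6]
    - [0, 0, 0, 0, 0.65]
    - [0, 0, -0.02, 0, 0.65]
    - [0, 0, -0.055, 0, 0.65]
    - [0, 0, -0.095, 0, 0.65]
    - [0, -0.035, -0.115, 0, 0.65]
    - [0.03, -0.075, -0.115, 0, 0.65]
    - [0.06, -0.1, -0.115, 0, 0.65]
    - [0.09, -0.125, -0.115, 0, 0.65]

```text
clock: 15.13
ee_pos: [0.5243, -0.1371, 0.1584]
tool_rot: [0.0, 1.0, -0.001, 0.001]
force: [0.3, -1.2, 0.0]
finger_gap: 0.648
grip_force: 0.0
```

Request:
servo_tool:
  rows:
    - [0.03, -0.03, 0, 0, 0.65]
    - [0.06, -0.06, 0, 0, 0.65]
    - [0.09, -0.09, 0, 0, 0.65]
    - [0.11, -0.11, 0.01, 0, 0.65]
    - [0.115, -0.118, 0.04, 0, 0.65]
    - [0.115, -0.118, 0.07, 0, 0.65]
    - [0.115, -0.118, 0.1, 0, 0.65]
    - [0.115, -0.118, 0.11, 0, 0.65]
    - [0.115, -0.118, 0.11, 0, 0.65]
    - [0.115, -0.118, 0.11, 0, 0.65]

```text
clock: 15.97
ee_pos: [0.6389, -0.0206, 0.0478]
tool_rot: [0.0, 1.0, -0.0, 0.0]
force: [-0.5, 0.0, 1.1]
finger_gap: 0.651
grip_force: 0.0
```

Run:
```python
from h import *
c=robot.camera("top"); d=robot.camera("side")
for _ in range(3): robot.camera("side")
print(robot.get_obs()["ee_pos"])
print(locate("shaft_collar",d,.039),locate("red_stand",d),locate("steel_ring",d),locate("bush_brass",d))
f=lambda im,x,y:cv2.resize(im[y-45:y+45,x-45:x+45],None,fx=4.4,fy=4.4,interpolation=cv2.INTER_CUBIC)
save("g4",np.hstack([f(d["img"],*proj(d,[.436,-.261,.04]).astype(int)),f(d["img"],*proj(d,[.642,-.0185,.02]).astype(int))]))
```

```text
[ 0.63948568 -0.02071021  0.04926115]
[('shaft_collar', 0.8, array([209., 302.]), array([0.4798, 0.3609]), 'area/model 0.75', array([ 67., 178.,  79.])), ('shaft_collar', 0.76, array([274., 251.]), array([0.4681, 0.1747]), 'area/model 0.78', array([ 73., 170.,  78.])), ('shaft_collar', 0.64, array([251., 237.]), array([0.5378, 0.1694]), 'area/model 0.78', array([ 78., 166.,  79.])), ('shaft_collar', 0.54, array([375., 174.]), array([ 0.4373, -0.2608]), 'area/model 0.66', array([134., 122., 118.]))] [('red_stand', 0.64, array([301., 209.]), array([ 0.5328, -0.0249]), 'area/model 0.30', array([233., 208., 142.])), ('red_stand', 0.59, array([311., 162.]), array([ 0.6459, -0.2427]), 'area/model 0.89', array([197.,  78.,  66.]))] [('steel_ring', 0.56, array([267., 197.]), array([ 0.6424, -0.0165]), 'area/model 0.69', array([201., 179., 153.]))] [('bush_brass', 0.57, array([300., 209.]), array([ 0.5362, -0.0279]), 'area/model 0.82', array([232., 205., 140.]))]
```

View pics/g4.png

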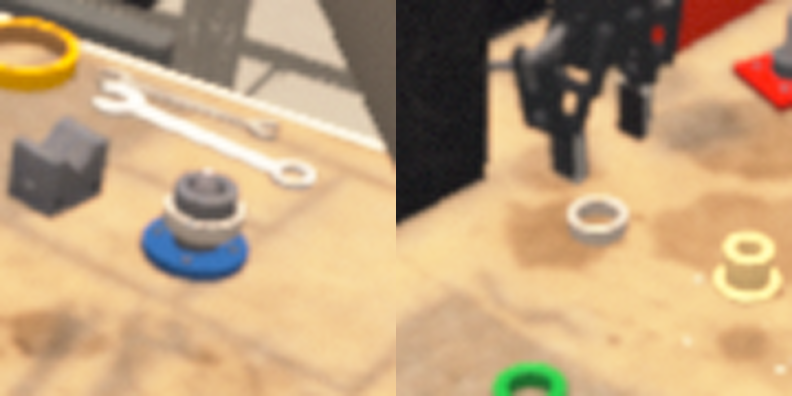

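The collar is seated on the bearing, and the open fingers stand over the steel ring. Grasping it.

Request:
servo_tool:
  rows:
    - [0.0015, -0.002, 0.02, 0, 0.65]
    - [0.0015, -0.002, 0.035, 0, 0.65]
    - [0.0015, -0.002, 0.044, 0, 0.65]
    - [0.0015, -0.002, 0.045, 0, 0.65]
    - [0.0015, -0.002, 0.045, 0, 0.65]
    - [0.0015, -0.002, 0.045, 0, 0.2]
    - [0.0015, -0.002, 0.045, 0, 0.2]
    - [0.0015, -0.002, 0.045, 0, 0.2]
    - [0.0015, -0.002, 0.045, 0, 0.2]
    - [0.0015, -0.002, 0.045, 0, 0.2]

```text
clock: 17.25
ee_pos: [0.6408, -0.0185, 0.0036]
tool_rot: [0.0, 1.0, -0.0, 0.001]
force: [-1.0, 0.2, 6.7]
finger_gap: 0.431
grip_force: 40.5
```

Request:
servo_tool:
  rows:
    - [0, 0, 0, 0, 0.2]
    - [0, 0, -0.01, 0, 0.2]
    - [0, 0, -0.03, 0, 0.2]
    - [0, 0, -0.06, 0, 0.2]
    - [0, 0, -0.09, 0, 0.2]
    - [0, 0, -0.11, 0, 0.2]
    - [0, 0, -0.11, 0, 0.2]
    - [0, 0, -0.11, 0, 0.2]

```text
clock: 17.92
ee_pos: [0.6405, -0.0184, 0.1139]
tool_rot: [0.0, 1.0, -0.0, 0.001]
force: [-0.5, -0.9, -0.6]
finger_gap: 0.419
grip_force: 40.1
```

Request:
servo_tool:
  rows:
    - [0.0035, 0.03, 0, 0, 0.2]
    - [0.0035, 0.065, 0, 0, 0.2]
    - [0.0035, 0.1, 0, 0, 0.2]
    - [0.0035, 0.135, 0, 0, 0.2]
    - [0.0035, 0.17, 0, 0, 0.2]
    - [0.0035, 0.2, 0, 0, 0.2]
    - [0.0035, 0.22, 0, 0, 0.2]
    - [0.0035, 0.2255, 0, 0, 0.2]
    - [0.0035, 0.2255, 0.02, 0, 0.2]
    - [0.0035, 0.2255, 0.03, 0, 0.2]

```text
clock: 18.75
ee_pos: [0.6422, -0.2432, 0.0795]
tool_rot: [-0.001, 1.0, -0.0, -0.002]
force: [-1.1, 0.8, -1.3]
finger_gap: 0.425
grip_force: 40.2
```

Run:
```python
from h import *
for _ in range(5): c=robot.camera("side")
P=robot.get_obs()["ee_pos"]; print(P)
d=robot.camera("top")
f=lambda im,x,y:cv2.resize(im[y-35:y+55,x-45:x+45],None,fx=4.4,fy=4.4,interpolation=cv2.INTER_CUBIC)
save("g5",np.hstack([f(c["img"],*proj(c,P).astype(int)),f(d["img"],*proj(d,P).astype(int))]))
```

```text
[ 0.64377016 -0.24290529  0.08253817]
```

View pics/g5.png

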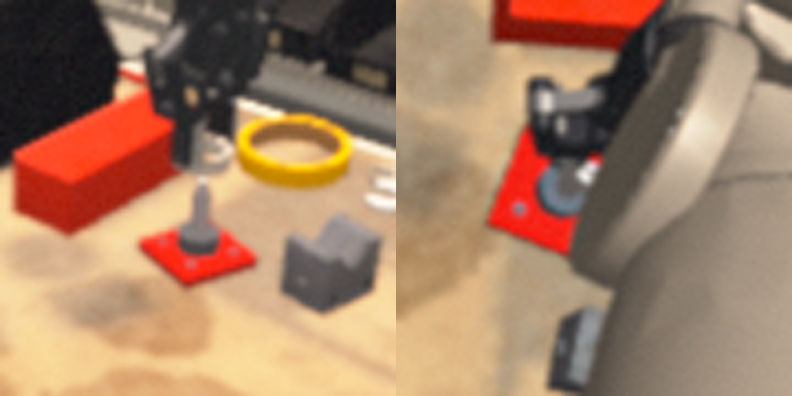

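The ring is held level above the red post. Lowering.

Request:
servo_tool:
  rows:
    - [0, 0.001, 0.012, 0, 0.2]
    - [0, 0.001, 0.024, 0, 0.2]
    - [0, 0.001, 0.034, 0, 0.2]
    - [0, 0.001, 0.042, 0, 0.2]
    - [0, 0.001, 0.048, 0, 0.2]
    - [0, 0.001, 0.052, 0, 0.2]
    - [0, 0.001, 0.054, 0, 0.2]
    - [0, 0.001, 0.056, 0, 0.2]
    - [0, 0.001, 0.056, 0, 0.2]
    - [0, 0.001, 0.056, 0, 0.2]

```text
clock: 19.88
ee_pos: [0.6437, -0.245, 0.0276]
tool_rot: [0.0, 1.0, 0.0, 0.0]
force: [-3.5, 1.6, 5.7]
finger_gap: 0.423
grip_force: 40.7
```

Request:
servo_tool:
  rows:
    - [0, 0, 0, 0, 0.48]
    - [0, 0, 0, 0, 0.55]
    - [0, 0, 0, 0, 0.6]
    - [0, 0, -0.02, 0, 0.6]
    - [0, 0, -0.055, 0, 0.6]
    - [0, 0, -0.09, 0, 0.6]
    - [-0.01, -0.035, -0.12, 0, 0.6]
    - [-0.03, -0.075, -0.12, 0, 0.6]
    - [-0.055, -0.11, -0.12, 0, 0.6]
    - [-0.08, -0.145, -0.12, 0, 0.6]

```text
clock: 20.72
ee_pos: [0.5686, -0.1067, 0.1468]
tool_rot: [0.0, 1.0, -0.0, 0.001]
force: [0.8, 0.8, 0.0]
finger_gap: 0.599
grip_force: 0.0
```

Request:
servo_tool:
  rows:
    - [-0.02, -0.035, 0, 0, 0.6]
    - [-0.029, -0.065, 0, 0, 0.6]
    - [-0.029, -0.071, 0.02, 0, 0.6]
    - [-0.029, -0.071, 0.05, 0, 0.6]
    - [-0.029, -0.071, 0.08, 0, 0.6]
    - [-0.029, -0.071, 0.09, 0, 0.6]
    - [-0.029, -0.071, 0.09, 0, 0.6]
    - [-0.029, -0.071, 0.09, 0, 0.6]

```text
clock: 21.38
ee_pos: [0.5406, -0.0372, 0.0566]
tool_rot: [0.0, 1.0, -0.0, -0.0]
force: [0.1, 0.0, 0.9]
finger_gap: 0.6
grip_force: 0.0
```

Run:
```python
from h import *
c=robot.camera("side"); d=robot.camera("top")
for _ in range(4): robot.camera("side")
P=robot.get_obs()["ee_pos"]; print(P)
for q in (c,d): print(locate("steel_ring",q,.024))
f=lambda im,x,y:cv2.resize(im[y-45:y+45,x-45:x+45],None,fx=4.4,fy=4.4,interpolation=cv2.INTER_CUBIC)
save("g6",np.hstack([f(c["img"],*proj(c,[.644,-.244,.03]).astype(int)),f(c["img"],*proj(c,[.534,-.029,.02]).astype(int))]))
```

```text
[ 0.54092907 -0.03722808  0.05742416]Traceback (most recent call last):
  File "<stdin>", line 5, in <module>
  File "h.py", line 24, in locate
    for f in robot.trace(k,c)[:4]:
             ~~~~~~~~~~~^^^^^
ValueError: only the last four pictures can be asked about
```

Run:
```python
from h import *
c=robot.camera("side"); d=robot.camera("top")
for q in (c,d): print(locate("steel_ring",q,.024))
f=lambda im,x,y:cv2.resize(im[y-45:y+45,x-45:x+45],None,fx=4.4,fy=4.4,interpolation=cv2.INTER_CUBIC)
save("g6",np.hstack([f(c["img"],*proj(c,[.644,-.244,.03]).astype(int)),f(c["img"],*proj(c,[.534,-.029,.02]).astype(int))]))
```

```text
[]
[('steel_ring', 0.65, array([387., 156.]), array([ 0.6441, -0.2472]), 'area/model 0.83', array([208., 200., 190.]))]
```

View pics/g6.png

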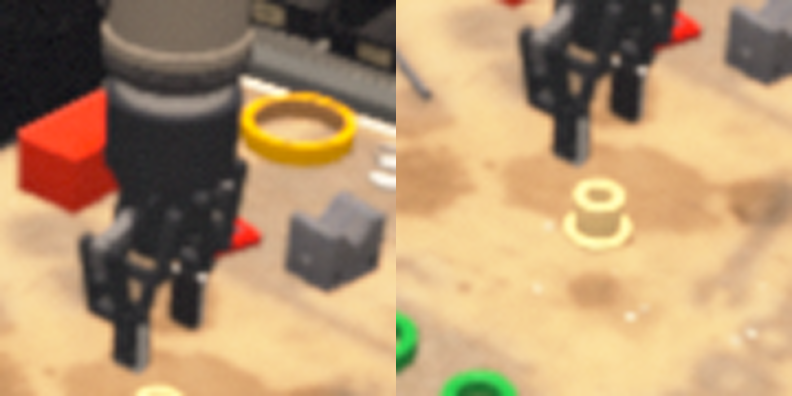

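Request:
servo_tool:
  rows:
    - [-0.0065, -0.008, 0, 0, 0.6]
    - [-0.0065, -0.008, 0, 0, 0.6]
    - [-0.0065, -0.008, 0.02, 0, 0.6]
    - [-0.0065, -0.008, 0.035, 0, 0.6]
    - [-0.0065, -0.008, 0.044, 0, 0.6]
    - [-0.0065, -0.008, 0.047, 0, 0.6]
    - [-0.0065, -0.008, 0.047, 0, 0.6]
    - [-0.0065, -0.008, 0.047, 0, 0.6]

```text
clock: 22.55
ee_pos: [0.534, -0.029, 0.0096]
tool_rot: [0.0, 1.0, 0.0, 0.0]
force: [0.1, 0.2, 0.4]
finger_gap: 0.605
grip_force: 0.0
```

Request:
servo_tool:
  rows:
    - [0, 0, 0, 0, 0.15]
    - [0, 0, 0, 0, 0.15]
    - [0, 0, 0, 0, 0.15]
    - [0, 0, 0, 0, 0.15]
    - [0, 0, 0, 0, 0.15]
    - [0, 0, 0, 0, 0.15]

```text
clock: 23.05
ee_pos: [0.5343, -0.0291, 0.0103]
tool_rot: [0.0, 1.0, -0.0, 0.001]
force: [-0.9, 0.4, 6.5]
finger_gap: 0.337
grip_force: 39.7
```

Request:
servo_tool:
  rows:
    - [0, 0, -0.01, 0, 0.15]
    - [0, 0, -0.03, 0, 0.15]
    - [0, 0, -0.06, 0, 0.15]
    - [0, 0, -0.09, 0, 0.15]
    - [0, 0, -0.11, 0, 0.15]
    - [0, 0, -0.11, 0, 0.15]

```text
clock: 23.55
ee_pos: [0.5363, -0.0294, 0.1244]
tool_rot: [0.001, 1.0, 0.0, 0.004]
force: [1.3, -0.3, -0.2]
finger_gap: 0.331
grip_force: 39.7
```

Request:
servo_tool:
  rows:
    - [0.02, 0.03, 0, 0, 0.15]
    - [0.04, 0.06, 0, 0, 0.15]
    - [0.06, 0.09, 0, 0, 0.15]
    - [0.08, 0.12, 0, 0, 0.15]
    - [0.1, 0.15, 0, 0, 0.15]
    - [0.1095, 0.18, 0, 0, 0.15]
    - [0.1095, 0.205, 0, 0, 0.15]
    - [0.1095, 0.216, 0, 0, 0.15]
    - [0.1095, 0.216, 0.01, 0, 0.15]
    - [0.1095, 0.216, 0.02, 0, 0.15]

```text
clock: 24.38
ee_pos: [0.6428, -0.2445, 0.0985]
tool_rot: [-0.0, 1.0, -0.001, -0.0]
force: [-0.7, -0.7, -1.4]
finger_gap: 0.332
grip_force: 39.8
```

Run:
```python
from h import *
for _ in range(6): c=robot.camera("side")
o=robot.get_obs();P=o["ee_pos"]; print(P,o["finger_gap"])
print(locate("bush_brass",c,P[2]-.0103),locate("red_stand",c))
f=lambda im,x,y:cv2.resize(im[y-40:y+50,x-50:x+50],None,fx=6,fy=6,interpolation=cv2.INTER_CUBIC)
save("g7",f(c["img"],*proj(c,P-[0,0,.02]).astype(int)))
```

```text
[ 0.64353234 -0.2437297   0.09971328] 0.33168636656707806
[('bush_brass', 0.39, array([315., 138.]), array([ 0.6389, -0.2431]), 'area/model 0.62', array([215., 188., 131.]))] []
```

View pics/g7.png

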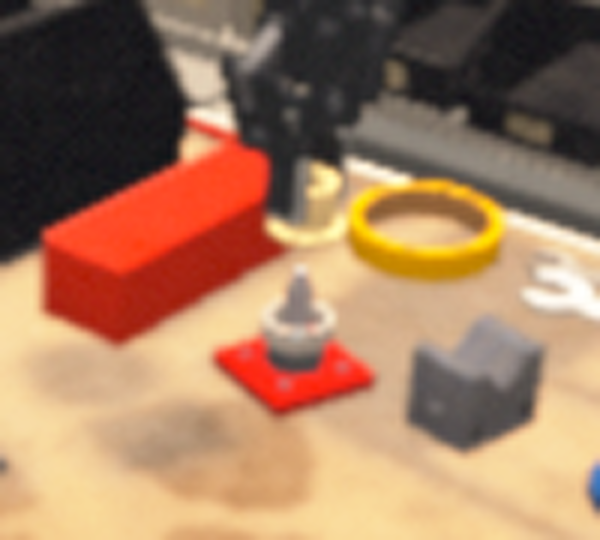

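The ring is flat on its boss and the bush is level above the post. Lowering from TCP z 0.0997 to about 0.0475, first part of the way to check the force at the nose.

Request:
servo_tool:
  rows:
    - [0.0005, 0, 0.012, 0, 0.15]
    - [0.0005, 0, 0.02, 0, 0.15]
    - [0.0005, 0, 0.026, 0, 0.15]
    - [0.0005, 0, 0.032, 0, 0.15]
    - [0.0005, 0, 0.036, 0, 0.15]
    - [0.0005, 0, 0.038, 0, 0.15]
    - [0.0005, 0, 0.038, 0, 0.15]

```text
clock: 25.37
ee_pos: [0.6434, -0.2449, 0.0605]
tool_rot: [-0.0, 1.0, -0.0, -0.0]
force: [0.4, -0.5, -0.6]
finger_gap: 0.335
grip_force: 39.8
```

Request:
servo_tool:
  rows:
    - [0, 0, 0.004, 0, 0.15]
    - [0, 0, 0.008, 0, 0.15]
    - [0, 0, 0.011, 0, 0.15]
    - [0, 0, 0.013, 0, 0.15]
    - [0, 0, 0.014, 0, 0.15]
    - [0, 0, 0.014, 0, 0.15]
    - [0, 0, 0.014, 0, 0.15]

```text
clock: 25.95
ee_pos: [0.6438, -0.245, 0.0474]
tool_rot: [0.0, 1.0, -0.0, 0.0]
force: [0.8, -0.4, -1.1]
finger_gap: 0.331
grip_force: 39.8
```

Request:
servo_tool:
  rows:
    - [0, 0, 0.001, 0, 0.15]
    - [0, 0, 0.0015, 0, 0.15]
    - [0, 0, 0.0015, 0, 0.15]
    - [0, 0, 0.0015, 0, 0.15]

```text
clock: 26.28
ee_pos: [0.644, -0.2451, 0.0472]
tool_rot: [0.0, 1.0, -0.0, 0.001]
force: [-3.5, 1.6, 7.1]
finger_gap: 0.334
grip_force: 40.5
```

Contact. Release and retreat clear of everything.

Request:
servo_tool:
  rows:
    - [0, 0, 0, 0, 0.4]
    - [0, 0, 0, 0, 0.48]
    - [0, 0, 0, 0, 0.55]
    - [0, 0, -0.02, 0, 0.55]
    - [0, 0, -0.055, 0, 0.55]
    - [0, 0, -0.09, 0, 0.55]
    - [-0.01, -0.035, -0.12, 0, 0.55]
    - [-0.03, -0.075, -0.14, 0, 0.55]
    - [-0.055, -0.11, -0.14, 0, 0.55]
    - [-0.08, -0.145, -0.14, 0, 0.55]

```text
clock: 27.12
ee_pos: [0.5719, -0.1106, 0.187]
tool_rot: [0.001, 1.0, -0.0, 0.002]
force: [1.1, 1.5, -0.5]
finger_gap: 0.551
grip_force: 0.0
```

Request:
servo_tool:
  rows:
    - [0, -0.03, 0, 0, 0.55]
    - [0, -0.065, 0, 0, 0.55]
    - [0, -0.1, 0, 0, 0.55]
    - [0, -0.13, 0, 0, 0.55]
    - [0, -0.13, 0, 0, 0.55]
    - [0, -0.13, 0, 0, 0.55]

```text
clock: 27.62
ee_pos: [0.5718, 0.0199, 0.1854]
tool_rot: [0.0, 1.0, 0.002, 0.0]
force: [0.5, 0.2, 0.0]
finger_gap: 0.55
grip_force: 0.0
```

Run:
```python
from h import *
c=robot.camera("side"); d=robot.camera("top")
print(robot.get_obs()["ee_pos"])
for q in (c,d):
    print(locate("bush_brass",q,.037))
    for k,z in(("oil_bottle",.025),("grease_tin",.016),("vee_block",.023)):
        for f in robot.find_in(k,q)[:1]: print(k,np.round(f["location"]))
f=lambda im,x,y:cv2.resize(im[y-35:y+35,x-35:x+35],None,fx=5.6,fy=5.6,interpolation=cv2.INTER_CUBIC)
r=[np.hstack([f(q["img"],*proj(q,X).astype(int)) for X in([.644,-.244,.04],[.436,-.261,.04])]) for q in (c,d)]
save("g8",cv2.resize(np.vstack(r),(590,590)))
```

```text
[0.57191693 0.01781601 0.18531709]
[('bush_brass', 0.51, array([312., 152.]), array([ 0.6462, -0.2472]), 'area/model 0.83', array([227., 196., 132.]))]
oil_bottle [283. 259.]
grease_tin [247. 188.]
[('bush_brass', 0.6, array([389., 155.]), array([ 0.6432, -0.2468]), 'area/model 0.93', array([226., 210., 152.]))]
oil_bottle [238. 172.]
vee_block [195. 394.]
```

View pics/g8.png

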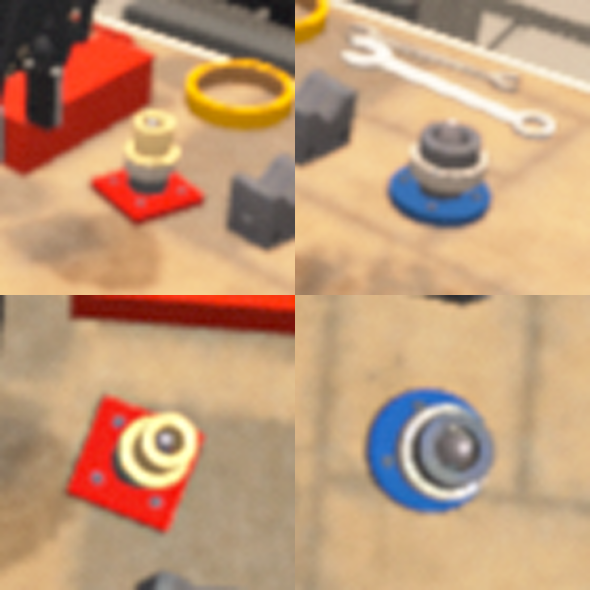

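Both stacks sit flat and centred, the bystanders have not moved, and the gripper is clear. Handing in.

```bash
python3 -c "
from plant import robot
print(robot.finish_job())"
```

```text
the job is handed in; nothing more can be done
None
```

I placed both part sets and handed the job in at about 28 s of the 104 s allowed. The last pictures show the bearing and collar on the blue stand, and the ring and bush on the red, flat and centred; the hand-in gave no verdict back.

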